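# Put the carving tools back in their fitted places

### The arm

A 6-joint arm with a two-finger parallel gripper is mounted at the origin on the work surface. World frame = base frame: x ahead of the robot, y to its left, z up, the work surface at z = 0. Lengths are in m, angles in degrees, forces in N, time in s.
With the tool pointing down it reaches from about 0.4 to 0.825 m from the base axis. Payload 7 kg.
Tool frame: the origin (TCP) lies at the centre of the arm's flange, where the gripper is bolted on; the fingertips stand 178 mm ahead of it and the grasp point (between the pads) lies ahead of it (ctrl.grip_depth is the z of the grasp point in the tool frame, in m); z points along the fingers, x is the direction in which the jaws open and shut, and the axes are right-handed (so a half turn about z gives the same grasp; the last joint's range is limited). The gripper opens to 88 mm and grips with 3 to 60 N. Pads are 19 mm wide; open, the fingers measure 130 mm over their backs; the gripper's body (78 mm by 193 mm) begins 47 mm behind the grasp point.
Start: joints at [83.6, 20.546, 0.682, 0, -70.136, -16.507], TCP at [0.263, 0.622, 0.405] pointing down, gripper open.
Joint ranges: [-176.03, 176.03], [-82.01, 121.73], [-58.28, 71.71], [-173.87, 95.51], [-174.79, -0.11], [-173.66, 173.66]. Speed limits (degrees/s): [136.94, 136.94, 172.46, 180, 180, 180].

### API

Orientations are given as [roll, pitch, yaw] about the fixed x, y, z axes, in that order (R = Rz(yaw) Ry(pitch) Rx(roll)).
In Python, from plant import ctrl gives the robot as it stands.
- The arm moves only by the tool carry_out, never from a script. Its arguments are lists of equal length, an entry for each row: "linear": the shift along the tool's x, y, z in cm, a list of three; "twist": the turn about the tool's z in degrees. In form: {"linear": [[tx, ty, tz], ...], "twist": [twist, ...]}. A call has 1 to 12 rows; each row is the pose to reach, as a shift and turn from the pose measured when the call began, along the tool's axes at that moment; what a row does not reach only later rows make up. A row lasts 1/12 s, in which the tool goes at most 41.7 mm and 7.16 degrees, less where a joint would pass 70% of its speed; a pose out of reach is approached as far as the arm can. A call with a gripper value outside its range is refused whole. "fingers" is the gripper's target within -1 to 1 (fully open at 1, half-way at 0, shut at -1), set as the call begins (left out, the last holds). The fingers move at their own pace and stop on an object; the grip force is fixed at half the most. Time passes only in rows, so rows that repeat a pose let the fingers close. It gives the time, the measured TCP pose, the force and the opening at its end, in the units of the state.
- ctrl.get_obs(): the state, without advancing time (a new reading comes with each control period).
- ctrl.snapshot(name): name is "scene" or "top" or "wrist"; returns the picture (420x560x3 uint8, blue, green, red); there is no depth.
- ctrl.camera_params(name): a dict with "fovy" (degrees; the focal length in pixels is half the picture's height over the tangent of half this angle, whatever the lens; pixels are square), "cx", "cy" (the principal point, pixels), "eye" and "rotation" of the camera in the world; the wrist camera has in their place "T_tool_cam" (4x4, takes a point from camera to tool coordinates, whose origin is the TCP and whose axes are the tool frame's). Camera axes: x right, y down, z forward; pixel columns grow to the right and rows downward; lengths in m; the calibration is good to about 2 mm. A picture is of the moment at which its call begins: read the wrist's pose just before it. camera_params takes no time and is no camera call.
- ctrl.close_job(): hands the job in, once; it reports no verdict.
The state is a dict: "clock": time; "joint_pos": joint angles; "qvel": joint speeds; "tau": joint torques, N m; "tool_pos": TCP position; "orientation": TCP orientation; "force": force on the tool from outside, world axes, zero at the start; "moment": the same for the moment, N m; "opening": finger opening in m.
Only numpy, scipy, OpenCV 4.12 (cv2) and the standard library are available. Lean on these libraries where they do the work, as an engineer would, in place of code of your own. Each camera call takes 0.05 s, during which the arm holds its last target.

### The job

Clear the type carver's bench: put the gouge, the red knife and the sharpening stone each into the tray cut and painted with its own outline, blades lying on the blade end, and stand the mallet on its head in the round stand. Each should sit right down in its place; set the tools down rather than dropping them, do not let the mallet fall over, and leave the ink dish and the ink bottle where they stand.

Things in the scene. Friction and masses are not known exactly. Their poses are not given: they have to be found in the camera images.
- gouge_center (a point): Palm gouge lying on the bench, 130 mm long: pale wooden handle, short steel blade. This point: half-way along it, 13 mm above its underside; x runs along it towards the blade, z up. Handle 26 wide, 26 high, from x = -65 to +15 mm (middle, to grip across y: x = -25). Blade to x = +65, up to 18 wide, 11 to 19 mm above the underside. 70 g, balances within the handle.
- knife_center (a point): Carving knife lying on the bench, 138 mm long: slim red handle, short steel blade. This point: half-way along it, 9 mm above its underside; x runs along it towards the blade, z up. Handle 20 wide, 18 high, from x = -69 to +31 mm (middle, to grip across y: x = -19). Blade to x = +69, 15 wide, 3 thick, 9 mm above the underside. 60 g, balances within the handle.
- stone_center (a point): Sharpening stone, a block 110 (x) by 45 (y) by 25 mm high, grey upper half, brick-red lower half, about 300 g. This point is its centre, 12.5 mm above its underside; x runs along it, z up. Either end may go to either end of its tray.
- mallet_center (a point): Turned wooden carver's mallet standing upright on its head, 170 mm tall, 350 g. This point: on its axis half-way up, 85 mm above its underside; z points up along it. Head, below: at most 64 mm across, up to 80 mm above the underside. Handle, above: 25 to 27 mm across from 88 to 150 mm above the underside, with a 31 mm bulge at 160 mm.
- gouge_tray: Fixed plywood tray for the gouge, 166 x 62 mm, felt lining with outline of a short broad pale handle and a blade. Origin: centre of underside and pocket; x runs towards the blade end, z up. Pocket 150 (x) by 46 (y), floor 4, rim 14 mm above the bench; from x = +25 the floor is stepped up to 12 mm for the blade. Long rims cut away from x = -58 to +8 for fingers. Gouge's centre belongs over the origin.
- knife_tray: Fixed plywood tray for the knife, 174 x 56 mm, felt lining with outline of a long slim red handle and a blade. Origin: centre of underside and pocket; x runs towards the blade end, z up. Pocket 158 (x) by 40 (y), floor 4, rim 12 mm above the bench; from x = +41 the floor is stepped up to 10 mm for the blade. Long rims cut away from x = -52 to +14 for fingers. Knife's centre belongs over the origin.
- stone_tray: Fixed plywood tray for the sharpening stone, 146 by 81 mm, lined in charcoal felt, with a broad grey rectangular outline. Origin: centre of its underside, under the centre of the pocket; x runs along the tray, z up. Pocket 130 (x) by 65 (y) mm, floor 4 mm and rim 12 mm above the bench. Both long rims are cut away from x = -32 to +32 mm for the fingers.
- mallet_stand: Fixed round wooden stand for the mallet, a shallow cup 102 mm across and 14 mm high, with a brown disc painted on its charcoal floor. Origin: centre of its underside; z up. Well 84 mm across, floor 4 mm above the bench.
- dish: Blue ceramic ink dish, empty, 80 mm across and 22 mm high, loose on the bench; not to be moved. Origin: centre of its underside.
- inkbottle: Closed amber glass ink bottle with a plain paper label and black cap, 42 mm across and 72 mm tall, loose on the bench; not to be moved. Origin: centre of its underside.

How it is judged (in metres and radians):
At the end, for the whole second after the job is handed in: Each tool lies in its own holder: centre within 16 mm (mallet 13 mm) of the holder's centre from above, down on its floor (height within 4 mm), level or upright within 0.05 rad, the three lying ones in line with their trays within 0.30 rad, all released and at rest (horizontal distance between gouge_center and gouge_tray below 0.016 m and z of gouge_center in the frame of gouge_tray between 0.013 and 0.021 m and angle between each of gouge_center, knife_center, stone_center, mallet_center's own z axis and vertical below 0.05 rad and linear speed of each of gouge, knife, stone, mallet below 0.02 m/s and angular speed of each of gouge, knife, stone, mallet below 0.2 rad/s and angle between the x axis of gouge_center and the x axis of gouge_tray, either way round below 0.3 rad and horizontal distance between knife_center and knife_tray below 0.016 m and z of knife_center in the frame of knife_tray between 0.009 and 0.017 m and angle between the x axis of knife_center and the x axis of knife_tray, either way round below 0.3 rad and horizontal distance between stone_center and stone_tray below 0.016 m and z of stone_center in the frame of stone_tray between 0.0125 and 0.0205 m and angle between the x axis of stone_center and the x axis of stone_tray, either way round below 0.3 rad and horizontal distance between mallet_center and mallet_stand below 0.013 m and z of mallet_center in the frame of mallet_stand between 0.085 and 0.093 m); the robot touches nothing.
It fails at once if the ink dish or the ink bottle is shifted by more than 20 mm (distance of any of dish, inkbottle from where it was at the start of the episode above 0.02 m).
It fails at once if the ink bottle is knocked over (angle between inkbottle's own z axis and vertical above 0.6 rad).
It fails at once if the mallet falls over (angle between mallet_center's own z axis and vertical above 0.8 rad).
It fails at once if a tool is dropped (falls freely by some 30 mm or more) ((linear speed of gouge above 0.75 m/s and contact force between gouge and the fingers below 0.05 N) or (linear speed of knife above 0.75 m/s and contact force between knife and the fingers below 0.05 N) or (linear speed of stone above 0.75 m/s and contact force between stone and the fingers below 0.05 N) or (linear speed of mallet above 0.75 m/s and contact force between mallet and the fingers below 0.05 N)).
It also fails if it takes over 120 s, if anything falls off the work surface, if the arm or the gripper's body presses on something with over 40 N, if the wrist force passes 120 N, or if a joint passes its speed limit or range.

## Working session

There is one attempt and no reset: what is moved stays moved. The work goes in short steps, Python scripts to look and compute and a tool call to move; the robot and the scene stay as the last step left them, time stands still between calls to the robot, and variables do not carry over. Pictures are saved under pics/ and viewed, and the job is handed in when it is done.

Besides the shell and the picture viewer there is one more tool, called after ">>>" by a JSON object that holds its "op" and its "data", one argument or row to a line. carry_out: Moves the arm, as the interface text tells. Its arguments: {"type":"object","properties":{"linear":{"type":"array","items":{"type":"array","items":{"type":"number"}}},"twist":{"type":"array","items":{"type":"number"}},"fingers":{"type":"number"}},"required":["linear","twist"]}

```bash
ls; mkdir -p pics
python3 - <<'E'
from plant import ctrl
import cv2
o=ctrl.get_obs(); print(o); print(ctrl.grip_depth)
for n in ("scene","top","wrist"):
    print(n,ctrl.camera_params(n)); cv2.imwrite(f"pics/{n}0.png",ctrl.snapshot(n))
E
```

```text
pics
{'clock': 0.0, 'joint_pos': array([ 8.36005255e+01,  2.05919549e+01,  6.33839575e-01, -1.88946412e-02,
       -7.01348580e+01, -1.65057857e+01]), 'qvel': array([ 0.10998898,  0.02961648,  0.01776451,  0.02650595, -0.03386535,
       -0.00771688]), 'tau': array([-2.26786622e-03, -5.82717025e+01,  2.93043870e+01,  6.99736655e+00,
        6.81309117e-03, -1.51407144e-04]), 'tool_pos': array([0.26265776, 0.62159755, 0.40372092]), 'orientation': array([-1.79990613e+02, -9.41887800e-02, -1.12911703e+02]), 'force': array([-0.26259917, -0.23186378, -0.13025329]), 'moment': array([0.02212444, 0.06497766, 0.01283496]), 'opening': 0.0876235130738147}
0.1593
scene {'fovy': 49.459438584162136, 'cx': 271.7676949041106, 'cy': 207.68549402733774, 'eye': array([ 1.16772657, -0.5588309 ,  0.9353433 ]), 'rotation': array([-136.45962558,   -1.13533584,   49.23314279])}
top {'fovy': 56.46083074540703, 'cx': 269.3185829954225, 'cy': 209.68748972371628, 'eye': array([0.33733318, 0.01410576, 1.06182759]), 'rotation': array([-166.37527772,    0.26295297,  -94.70822723])}
wrist {'fovy': 60.34842294213285, 'cx': 274.5247828690881, 'cy': 210.15823299549095, 'T_tool_cam': array([[ 9.99999756e-01, -5.28020382e-04,  4.56322941e-04,
         1.56533494e-04],
       [ 3.80690279e-04,  9.60743173e-01,  2.77439022e-01,
        -7.52920161e-02],
       [-5.84902609e-04, -2.77438781e-01,  9.60743140e-01,
         1.91978875e-02],
       [ 0.00000000e+00,  0.00000000e+00,  0.00000000e+00,
         1.00000000e+00]])}
```

View pics/scene0.png

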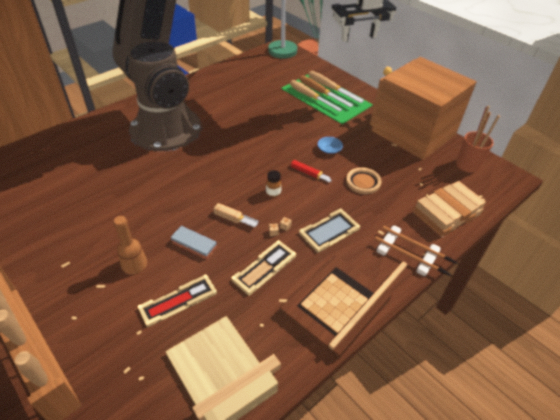

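View pics/top0.png

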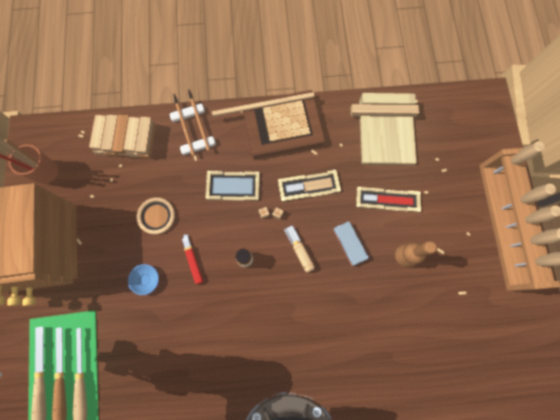

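View pics/wrist0.png

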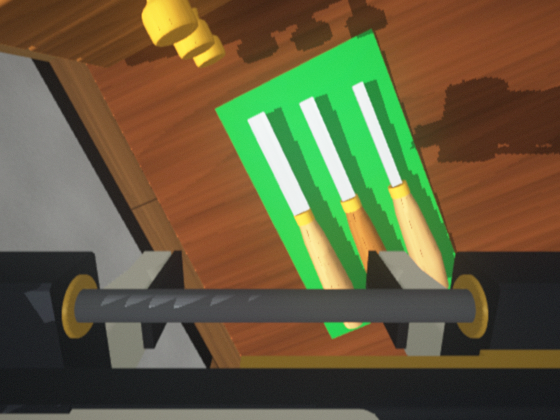

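```bash
cat > h.py <<'E'
import numpy as np, cv2
from scipy.spatial.transform import Rotation as R
from plant import ctrl
def cam(n,obs=None):
    p=ctrl.camera_params(n); f=210/np.tan(np.radians(p['fovy']/2))
    if n=='wrist':
        o=obs or ctrl.get_obs(); T=np.eye(4); T[:3,:3]=R.from_euler('xyz',o['orientation'],degrees=True).as_matrix(); T[:3,3]=o['tool_pos']
        T=T@p['T_tool_cam']
    else:
        T=np.eye(4); T[:3,:3]=R.from_euler('xyz',p['rotation'],degrees=True).as_matrix(); T[:3,3]=p['eye']
    return f,p['cx'],p['cy'],T
def back(c,uv,z):
    f,cx,cy,T=c; uv=np.atleast_2d(uv).astype(float)
    d=np.c_[(uv[:,0]-cx)/f,(uv[:,1]-cy)/f,np.ones(len(uv))]@T[:3,:3].T
    return T[:3,3]+d*((z-T[2,3])/d[:,2])[:,None]
def proj(c,P):
    f,cx,cy,T=c; q=(np.atleast_2d(P)-T[:3,3])@T[:3,:3]
    return np.c_[f*q[:,0]/q[:,2]+cx,f*q[:,1]/q[:,2]+cy]
def crop(img,u0,v0,u1,v1,s,name):
    c=cv2.resize(img[v0:v1,u0:u1],None,fx=s,fy=s,interpolation=cv2.INTER_CUBIC)
    for u in range(-(-u0//20)*20,u1,20):
        cv2.line(c,(int((u-u0)*s),0),(int((u-u0)*s),6),(255,255,255),1); cv2.putText(c,str(u),(int((u-u0)*s)+2,14),0,.35,(255,255,255),1)
    for v in range(-(-v0//20)*20,v1,20):
        cv2.line(c,(0,int((v-v0)*s)),(6,int((v-v0)*s)),(255,255,255),1); cv2.putText(c,str(v),(8,int((v-v0)*s)+4),0,.35,(255,255,255),1)
    cv2.imwrite('pics/'+name,c)
E
python3 - <<'E'
from h import *
im=cv2.imread('pics/top0.png')
crop(im,120,160,290,300,4.7,'c1.png'); crop(im,270,160,450,290,4.4,'c2.png')
E
```

```text
(no output)
```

View pics/c1.png

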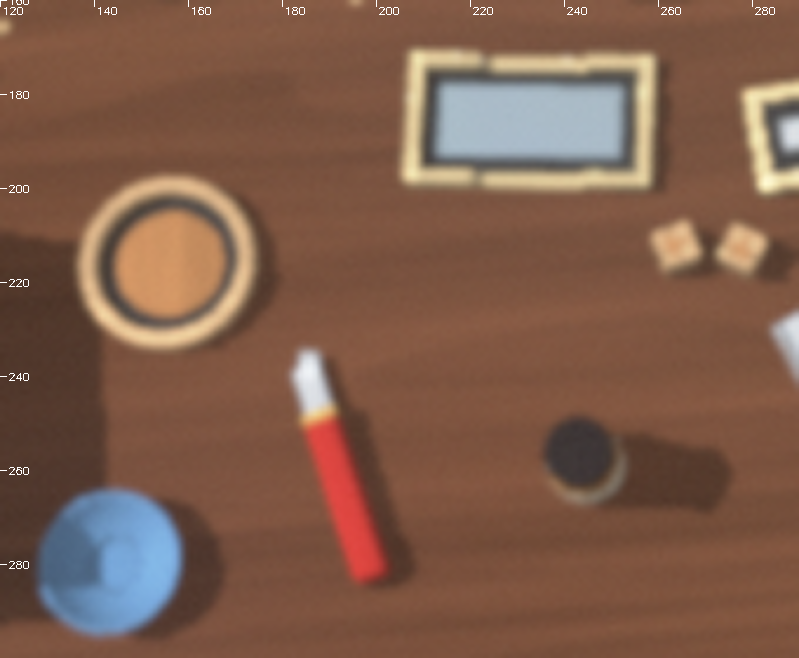

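View pics/c2.png

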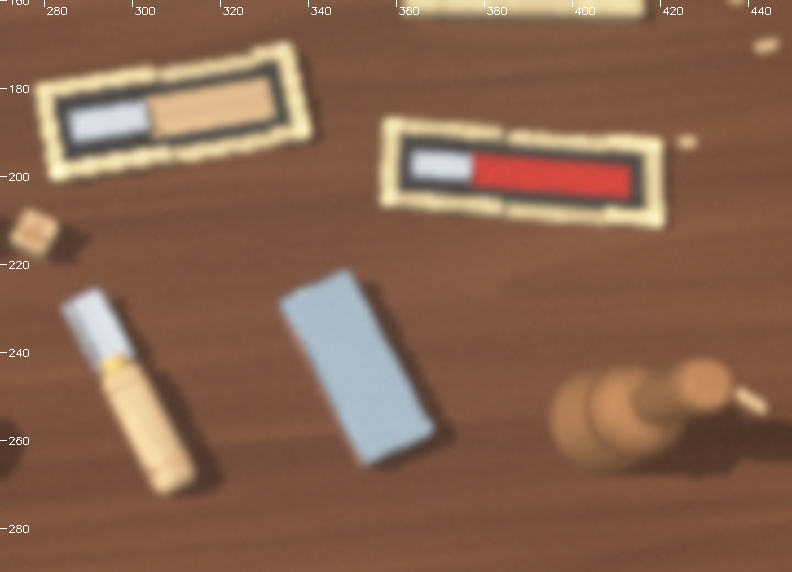

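```bash
python3 - <<'E'
from h import *
np.set_printoptions(precision=4,suppress=True)
c=cam('top')
A=lambda p:np.array(p)/4.7+[120,160]
B=lambda p:np.array(p)/4.4+[270,160]
def rect(n,px,z):
    P=back(c,px,z)[:,:2]; L=[np.linalg.norm(P[i]-P[(i+1)%4]) for i in range(4)]
    l=(P[1]-P[0]+P[2]-P[3]); print(n,P.mean(0),'sides',np.array(L),'dir01',np.degrees(np.arctan2(l[1],l[0])))
rect('stonetray',A([(410,50),(656,55),(652,188),(402,182)]),.012)
rect('gougetray',B([(36,86),(290,42),(312,138),(54,180)]),.014)
rect('knifetray',B([(386,117),(664,138),(662,228),(380,206)]),.012)
rect('stone',B([(279,300),(350,269),(435,432),(365,466)]),.025)
def line(n,t,b,zt,zb,off):
    T=back(c,t,zt)[0,:2];H=back(c,b,zb)[0,:2];d=T-H;print(n,'mid',(T+H)/2,'len',np.linalg.norm(d),'yaw',np.degrees(np.arctan2(d[1],d[0])))
line('knife',A((308,348)),A((370,578)),.01,.012,0)
line('gouge',B((82,297)),B((174,484)),.019,.015,0)
print('stand',back(c,A((167,262)),.014)); print('stand disc',back(c,A((170,264)),.004))
print('mallet top',back(c,B((705,384)),.168)); 
print('dish',back(c,A((110,562)),.022)); print('bottle cap',back(c,A((580,453)),.072))
for n,z in (('top',.17),):
    pass
# scene camera projection
s=cam('scene')
print(proj(s,[[.4,-.3,0],[.45,-.25,0]]))
E
python3 - <<'E'
import sys; sys.path.insert(0,'.')
import os; os.chdir('.')
from h import *
im=cv2.imread('pics/scene0.png')
crop(im,100,130,260,250,5,'s1.png'); crop(im,220,120,400,260,4.4,'s2.png');crop(im,100,200,260,340,4.2,'s3.png')
E
```

```text
stonetray [0.6705 0.0944] sides [0.1483 0.0829 0.1481 0.0824] dir01 -96.11386393177959
gougetray [ 0.6516 -0.1194] sides [0.1658 0.0651 0.1658 0.0631] dir01 -84.86613326401508
knifetray [ 0.5939 -0.335 ] sides [0.1758 0.059  0.1761 0.0587] dir01 -99.35803292850288
stone [ 0.4785 -0.2118] sides [0.0484 0.1103 0.0476 0.1117] dir01 -70.31158856818976
knife mid [0.4754 0.2159] len 0.13807376802080448 yaw 12.992193036765087
gouge mid [ 0.4767 -0.0724] len 0.12631005752176708 yaw 20.760053483530243
stand [[0.5998 0.3113 0.014 ]]
stand disc [[0.6009 0.3124 0.004 ]]
mallet top [[ 0.4345 -0.3601  0.168 ]]
dish [[0.4282 0.3431 0.022 ]]
bottle cap [[0.4611 0.0743 0.072 ]]
[[147.7705 244.4636]
 [174.5626 246.3653]]
```

View pics/s2.png

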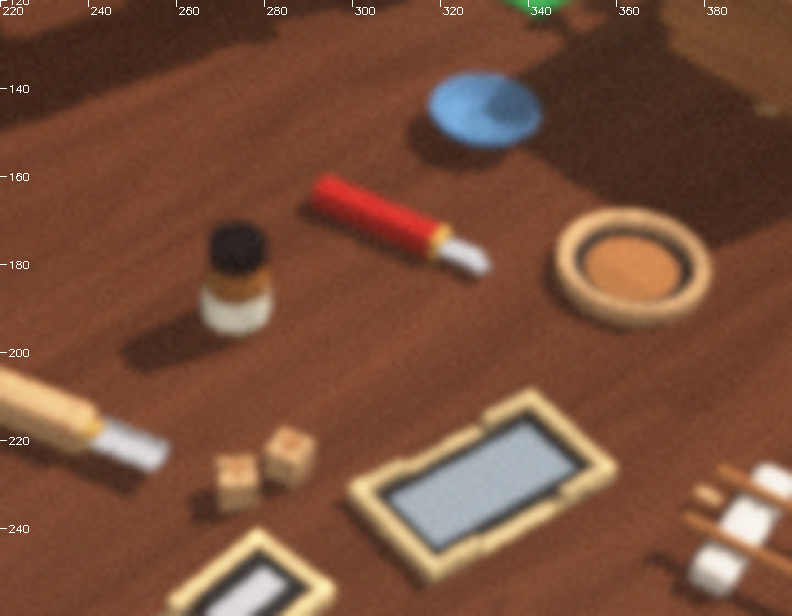

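View pics/s3.png

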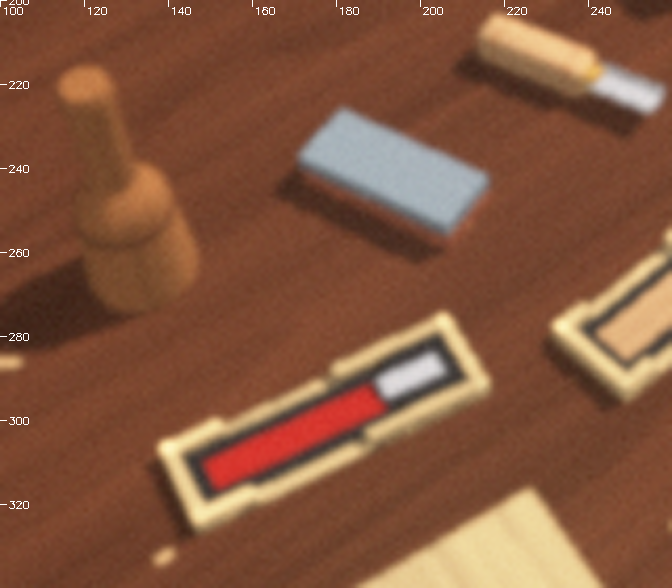

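Run:
```python
from h import *
np.set_printoptions(precision=4,suppress=True)
s=cam('scene')
A=lambda p:np.array(p)/4.4+[220,120]
B=lambda p:np.array(p)/4.2+[100,200]
print('stand',back(s,A((634,267)),.014),back(s,A((633,271)),.004))
print('mtop',back(s,B((85,83)),.168))
print('stonetray',back(s,A([(535,390),(616,468),(432,582),(350,490)]),.012).mean(0))
print('knifetray',back(s,B([(446,314),(490,383),(200,530),(160,447)]),.012).mean(0))
print('stone',back(s,B([(343,107),(490,181),(449,236),(298,158)]),.025).mean(0))
K=back(s,A([(318,188),(485,266)]),.011);print('knife',K.mean(0),np.degrees(np.arctan2(*(K[1]-K[0])[[1,0]])))
G=back(s,B([(490,35),(655,97)]),.016);print('gouge',G.mean(0),np.degrees(np.arctan2(*(G[1]-G[0])[[1,0]])))
print('cap top',back(s,A((238,234)),.072))
```

```text
stand [[0.6078 0.3103 0.014 ]] [[0.604  0.3162 0.004 ]]
mtop [[ 0.4362 -0.3574  0.168 ]]
stonetray [0.6754 0.0969 0.012 ]
knifetray [ 0.5981 -0.3325  0.012 ]
stone [ 0.484  -0.2099  0.025 ]
knife [0.4752 0.2192 0.011 ] 14.12992109205261
gouge [ 0.4781 -0.0691  0.016 ] 23.636706817018556
cap top [[0.4601 0.0825 0.072 ]]
```

```bash
cat >> h.py <<'E'
def mv(x,y,z,yaw):
    "TCP target world -> linear(cm),twist"
    o=ctrl.get_obs(); M=R.from_euler('xyz',o['orientation'],degrees=True).as_matrix()
    l=M.T@(np.array([x,y,z])-o['tool_pos'])*100
    t=-(yaw-o['orientation'][2])
    print('linear',np.round(l,2),'twist',round((t+180)%360-180,1),'| at',np.round(o['tool_pos'],4),np.round(o['orientation'],2),'q1,q6',np.round(o['joint_pos'][[0,5]],1),'q6 new~',round((yaw+180-np.degrees(np.arctan2(y,x))+180)%360-180,1))
E
python3 -c "
from h import *
mv(.524,.228,.36,103)"
```

```text
linear [ 26.08 -39.39   4.43] twist 144.1 | at [0.2627 0.6217 0.4039] [-1.7999e+02 -7.0000e-02 -1.1291e+02] q1,q6 [ 83.6 -16.5] q6 new~ -100.5
```

>>> {"op": "carry_out", "data": {
  "linear": [
    [2,-3,0.4],
    [4,-6,0.8],
    [6.5,-9.8,1.2],
    [9,-13.6,1.6],
    [11.5,-17.4,2],
    [14,-21,2.4],
    [16.5,-25,2.8],
    [19,-28.6,3.2],
    [21,-32,3.6],
    [23,-35,4],
    [25,-37.5,4.4],
    [26,-39.4,4.4]
  ],
  "twist": [6,12.5,19.5,26.5,33.5,40.5,47.5,54.5,61.5,68.5,75.5,82],
  "fingers": 1
}}

```text
clock: 1.15
tool_pos: [0.5249, 0.2254, 0.3594]
orientation: [-179.8, -0.1, 164.7]
force: [0.8, 1.1, -0.4]
opening: 0.0874
```

```bash
python3 -c "
from h import *
mv(.524,.228,.36,103)"
```

```text
linear [ 0.16  0.22 -0.06] twist 61.7 | at [0.5249 0.2254 0.3594] [-1.7984e+02 -7.0000e-02  1.6465e+02] q1,q6 [ 42.9 -58.2] q6 new~ -100.5
```

>>> {"op": "carry_out", "data": {
  "linear": [
    [0,0,0],
    [0,0,0],
    [0,0,0],
    [0,0,0],
    [0,0,0],
    [0,0,0],
    [0,0,0],
    [0,0,0],
    [0,0,0],
    [0,0,0]
  ],
  "twist": [7,14,21,28,35,42,49,56,61.7,61.7]
}}

```text
clock: 1.98
tool_pos: [0.5248, 0.2254, 0.3591]
orientation: [-179.8, 0.1, 102.7]
force: [0.7, 0.1, 0.8]
opening: 0.0877
```

```bash
sed -i "s/round((yaw+180-np.degrees(np.arctan2(y,x))+180)%360-180,1)/round((yaw+180-np.degrees(np.arctan2(y,x)+np.arcsin(.192\/np.hypot(x,y)))+180)%360-180,1)/" h.py
cat >> h.py <<'E'
def shot(name,Z=None):
    import json
    o=ctrl.get_obs(); im=ctrl.snapshot('wrist'); cv2.imwrite(f'pics/{name}.png',im)
    json.dump({k:list(map(float,o[k])) for k in('tool_pos','orientation')},open(f'pics/{name}.json','w'))
def wcam(name):
    import json
    d=json.load(open(f'pics/{name}.json')); return cam('wrist',{k:np.array(v) for k,v in d.items()})
E
python3 -c "
from h import *
shot('w1')"
```

```text
(no output)
```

View pics/w1.png

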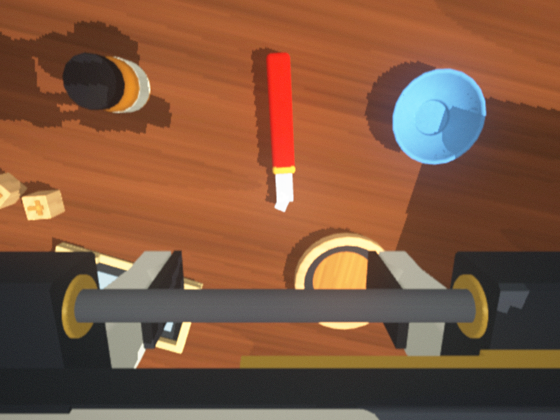

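```bash
python3 -c "
from h import *
np.set_printoptions(precision=4,suppress=True)
c=wcam('w1'); P=back(c,[(279.5,54),(284.5,171),(284,211)],.016)[:,:2]
d=P[1]-P[0];L=np.linalg.norm(d);print(P,L,np.degrees(np.arctan2(d[1],d[0])));m=P[0]+d/L*.05;print('grip',m)
print('dish',back(c,(439,116),.022),'cap',back(c,(94,82),.072))
mv(m[0],m[1],.2,np.degrees(np.arctan2(d[1],d[0]))+90)
print('gd',ctrl.grip_depth)"
```

```text
[[0.4099 0.2026]
 [0.5045 0.2288]
 [0.5413 0.2369]] 0.09816511270473006 15.521841736007639
grip [0.458 0.216]
dish [[0.4286 0.3461 0.022 ]] cap [[0.4634 0.0806 0.072 ]]
linear [ 0.62 -6.68 15.94] twist -2.5 | at [0.5249 0.2254 0.3592] [-179.84    0.11  103.05] q1,q6 [  42.9 -119.8] q6 new~ -122.0
gd 0.1593
```

>>> {"op": "carry_out", "data": {
  "linear": [
    [0.3,-2,3],
    [0.6,-4.5,6],
    [0.6,-6.7,9],
    [0.6,-6.7,12],
    [0.6,-6.7,14],
    [0.6,-6.7,15.5],
    [0.6,-6.7,17],
    [0.6,-6.7,17.8],
    [0.6,-6.7,17.8],
    [0.6,-6.7,17.8]
  ],
  "twist": [-1,-2,-2.5,-2.5,-2.5,-2.5,-2.5,-2.5,-2.5,-2.5]
}}

```text
clock: 2.87
tool_pos: [0.4579, 0.2157, 0.1814]
orientation: [-179.8, 0.1, 105.6]
force: [0.5, 1.1, 0.2]
opening: 0.0875
```

>>> {"op": "carry_out", "data": {
  "linear": [
    [0,0,0],
    [0,0,0],
    [0,0,0],
    [0,0,0],
    [0,0,0],
    [0,0,0],
    [0,0,0],
    [0,0,0],
    [0,0,0],
    [0,0,0]
  ],
  "twist": [0,0,0,0,0,0,0,0,0,0],
  "fingers": -1
}}

```text
clock: 3.7
tool_pos: [0.4579, 0.2157, 0.1813]
orientation: [-179.8, 0.1, 105.7]
force: [-0.4, 0.1, 0.2]
opening: 0.0268
```

>>> {"op": "carry_out", "data": {
  "linear": [
    [0,0,0],
    [0,0,0],
    [0,0,0],
    [0,0,0],
    [0,0,0]
  ],
  "twist": [0,0,0,0,0]
}}

```text
clock: 4.12
tool_pos: [0.4579, 0.2157, 0.1813]
orientation: [-179.8, 0.1, 105.6]
force: [-0.1, 0.6, -0.5]
opening: 0.0197
```

>>> {"op": "carry_out", "data": {
  "linear": [
    [0,0,-1],
    [0,0,-3],
    [0,0,-5],
    [0,0,-8],
    [0,0,-11],
    [0,0,-13],
    [0,0,-14],
    [0,0,-14]
  ],
  "twist": [0,0,0,0,0,0,0,0]
}}

```text
clock: 4.78
tool_pos: [0.4587, 0.2164, 0.3242]
orientation: [180.0, 0.0, 105.7]
force: [-0.7, 0.4, -0.6]
opening: 0.0198
```

```bash
python3 -c "
from h import *
shot('w2');mv(.59,-.32,.32,170.6)"
```

```text
linear [-55.18  -1.76   0.28] twist -65.0 | at [0.4582 0.2161 0.3222] [-1.7990e+02  5.0000e-02  1.0564e+02] q1,q6 [  47.5 -121.8] q6 new~ 2.5
```

View pics/w2.png

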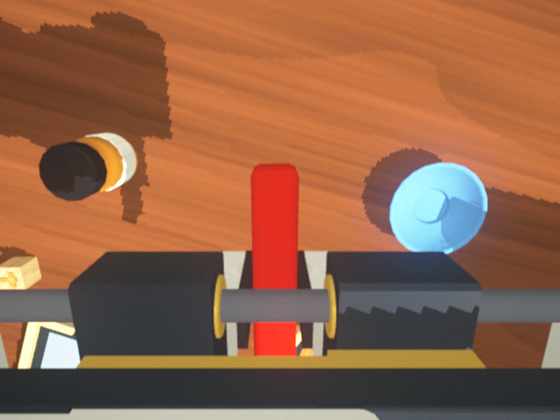

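```bash
python3 -c "
from h import *
c=wcam('w2');f,cx,cy,_=c
T=ctrl.camera_params('wrist')['T_tool_cam']
d=T[:3,:3]@np.array([(274.5-cx)/f,(165-cy)/f,1]);s=(.163-T[2,3])/d[2];print(T[:3,3]+d*s)
mv(.611,-.245,.38,170.6)"
```

```text
[-0.00046306 -0.0519837   0.163     ]
linear [-48.53   2.27  -5.74] twist -65.0 | at [0.4582 0.2161 0.3222] [-1.7990e+02  5.0000e-02  1.0564e+02] q1,q6 [  47.5 -121.8] q6 new~ -4.5
```

>>> {"op": "carry_out", "data": {
  "linear": [
    [-1,0,-1],
    [-3,0,-2],
    [-6,0.3,-3],
    [-10,0.5,-4],
    [-14,0.7,-5],
    [-18,0.9,-5.7],
    [-22,1,-5.7],
    [-26,1.2,-5.7],
    [-30,1.4,-5.7],
    [-34,1.6,-5.7],
    [-38,1.8,-5.7],
    [-42,2,-5.7]
  ],
  "twist": [-2,-6,-12,-18,-24,-30,-36,-42,-48,-54,-60,-65]
}}

```text
clock: 5.83
tool_pos: [0.5906, -0.1844, 0.3773]
orientation: [-179.9, -0.3, 171.0]
force: [1.0, 1.4, -0.2]
opening: 0.0196
```

```bash
python3 -c "
from h import *
mv(.611,-.245,.38,170.6)"
```

```text
linear [-2.97 -5.67 -0.28] twist 0.4 | at [ 0.5906 -0.1844  0.3773] [-179.91   -0.26  170.95] q1,q6 [ 0.7 -9.8] q6 new~ -4.5
```

>>> {"op": "carry_out", "data": {
  "linear": [
    [-1,-2,0],
    [-2,-4,-0.2],
    [-3,-5.6,-0.3],
    [-3,-5.6,-0.3],
    [-3,-5.6,-0.3]
  ],
  "twist": [0.4,0.4,0.4,0.4,0.4]
}}

```text
clock: 6.25
tool_pos: [0.6112, -0.2452, 0.3774]
orientation: [-179.9, -0.5, 170.4]
force: [-0.1, 0.5, -1.6]
opening: 0.0198
```

```bash
python3 -c "
from h import *
shot('w3')"
```

```text
(no output)
```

View pics/w3.png

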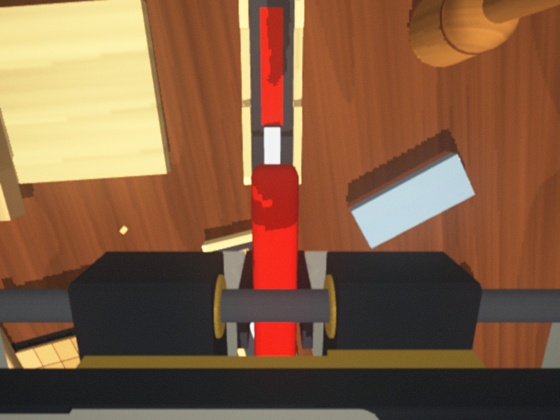

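```bash
python3 -c "
from h import *
np.set_printoptions(precision=4,suppress=True)
c=wcam('w3'); e=back(c,[(244.5,184),(300.5,184)],.012)[:,:2]; print(np.linalg.norm(e[0]-e[1]))
P=back(c,[(271.5,8),(272.5,127),(272.5,163)],.0045)[:,:2];d=P[1]-P[0];y=np.degrees(np.arctan2(d[1],d[0]));print('red len',np.linalg.norm(d),y)
u=d/np.linalg.norm(d);print('origin',e.mean(0)-.087*u, 'paint: butt+69',P[0]+.069*u)
n=back(c,[(251,103),(296,103),(250,137),(298,137)],.012)[:,:2];print(n, np.linalg.norm(n[0]-n[1]))
"
```

```text
0.054714244591241856
red len 0.10196814876384959 80.82027191954231
origin [ 0.5961 -0.3334] paint: butt+69 [ 0.5957 -0.3332]
[[ 0.6167 -0.3256]
 [ 0.5759 -0.3187]
 [ 0.6233 -0.2956]
 [ 0.5787 -0.288 ]] 0.04136388591994842
```

```bash
python3 -c "
from h import *
mv(.5933,-.3501,.186,170.8)"
```

```text
linear [ -0.14 -10.69  19.21] twist -0.3 | at [ 0.6111 -0.2445  0.3779] [-179.93   -0.45  170.5 ] q1,q6 [-4.9 -4.7] q6 new~ 5.2
```

>>> {"op": "carry_out", "data": {
  "linear": [
    [0,-2,0.5],
    [0,-5,2],
    [0,-8,5],
    [-0.1,-10,8.5],
    [-0.1,-10.7,12],
    [-0.1,-10.7,14],
    [-0.1,-10.7,15.5],
    [-0.1,-10.7,16.2],
    [-0.1,-10.7,16.2]
  ],
  "twist": [-0.3,-0.3,-0.3,-0.3,-0.3,-0.3,-0.3,-0.3,-0.3]
}}

```text
clock: 7.05
tool_pos: [0.5925, -0.3489, 0.2138]
orientation: [-180.0, -0.7, 170.8]
force: [-0.1, 0.3, -0.0]
opening: 0.0198
```

```bash
python3 -c "
from h import *
mv(.5933,-.3501,.186,170.8)"
```

```text
linear [-0.13 -0.1   2.78] twist 0.0 | at [ 0.5925 -0.3489  0.2138] [-179.97   -0.68  170.84] q1,q6 [-14.3   5. ] q6 new~ 5.2
```

>>> {"op": "carry_out", "data": {
  "linear": [
    [-0.1,-0.1,0.8],
    [-0.1,-0.1,1.5],
    [-0.1,-0.1,2.1],
    [-0.1,-0.1,2.5],
    [-0.1,-0.1,2.7],
    [-0.1,-0.1,2.8],
    [-0.1,-0.1,2.8]
  ],
  "twist": [0,0,0,0,0,0,0]
}}

```text
clock: 7.63
tool_pos: [0.593, -0.3501, 0.1858]
orientation: [-180.0, -0.7, 170.8]
force: [-0.5, -0.6, -0.2]
opening: 0.0198
```

>>> {"op": "carry_out", "data": {
  "linear": [
    [0,0,0],
    [0,0,0],
    [0,0,0],
    [0,0,0],
    [0,0,0],
    [0,0,0]
  ],
  "twist": [0,0,0,0,0,0],
  "fingers": 0.2
}}

```text
clock: 8.13
tool_pos: [0.593, -0.3501, 0.1859]
orientation: [-180.0, -0.7, 170.8]
force: [-0.2, -0.4, -0.9]
opening: 0.0507
```

>>> {"op": "carry_out", "data": {
  "linear": [
    [0,0,-0.5],
    [0,0,-2],
    [0,0,-5],
    [0,3,-9],
    [0,6,-13],
    [0,9,-17],
    [0,9,-18.5],
    [0,9,-18.5]
  ],
  "twist": [0,0,0,0,0,0,0,0],
  "fingers": 1
}}

```text
clock: 8.8
tool_pos: [0.6115, -0.2596, 0.3802]
orientation: [-179.9, 0.1, 171.0]
force: [1.4, -1.6, 1.7]
opening: 0.0874
```

```bash
python3 -c "
from h import *
shot('w4')"
```

```text
(no output)
```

View pics/w4.png

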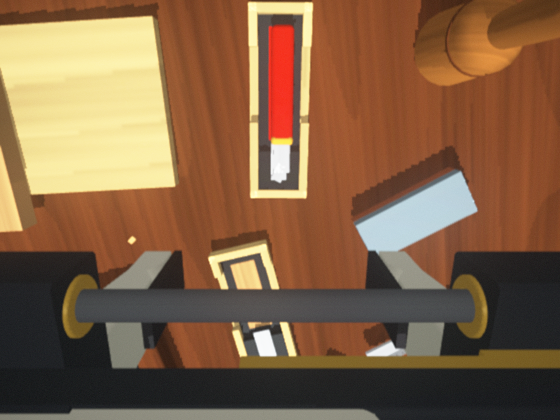

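```bash
python3 -c "
from h import *
np.set_printoptions(precision=4,suppress=True)
im=cv2.imread('pics/w4.png'); crop(im,340,150,500,270,5,'w4c.png')
c=wcam('w4');P=back(c,[(355,225.5),(463,171),(477,212)],.025)[:,:2]
d=P[1]-P[0];print(P,np.linalg.norm(d),np.linalg.norm(P[2]-P[1]),np.degrees(np.arctan2(d[1],d[0])),(P[0]+P[2])/2)
k=back(c,[(282,25),(281,183)],.016)[:,:2];print('knife ends',k,k.mean(0))
k=back(c,[(249,3),(312,2),(308,197),(250,197)],.012)[:,:2];print('tray',k.mean(0))
"
```

```text
[[ 0.5399 -0.2113]
 [ 0.4347 -0.2492]
 [ 0.4218 -0.2066]] 0.11189093328258787 0.04448766148578212 -160.1961369832737 [ 0.4809 -0.209 ]
knife ends [[ 0.5833 -0.4004]
 [ 0.6053 -0.2627]] [ 0.5943 -0.3315]
tray [ 0.5956 -0.3335]
```

View pics/w4c.png

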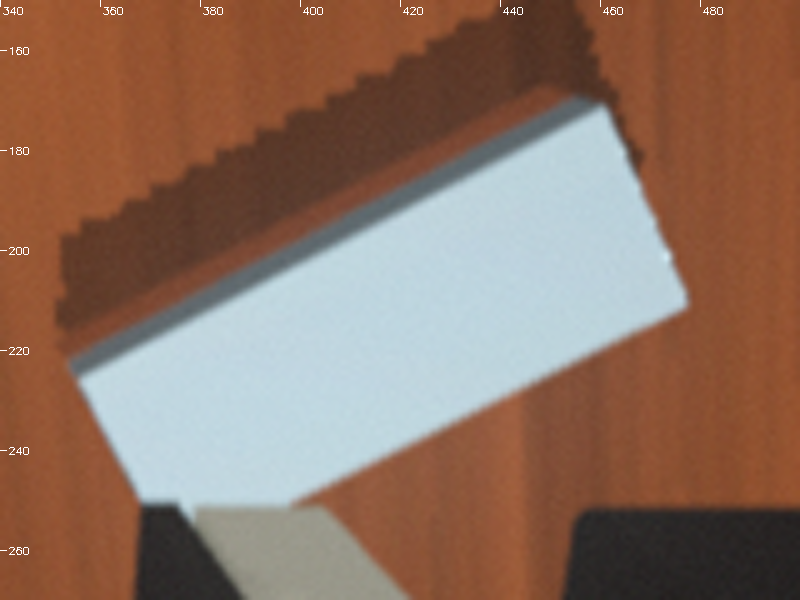

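```bash
python3 -c "
from h import *
mv(.481,-.209,.182,109.8)"
```

```text
linear [13.56  3.05 19.51] twist 61.2 | at [ 0.6107 -0.2602  0.3768] [-1.7993e+02 -1.4000e-01  1.7099e+02] q1,q6 [-6.3 -2.8] q6 new~ -68.2
```

>>> {"op": "carry_out", "data": {
  "linear": [
    [2,0.5,0],
    [5,1,0],
    [8,2,0],
    [11,2.5,0],
    [13,3,0],
    [13.5,3,0],
    [13.5,3,2],
    [13.5,3,5],
    [13.5,3,9],
    [13.5,3,12],
    [13.5,3,14.5],
    [13.5,3,15.5]
  ],
  "twist": [6,13,20,27,34,41,48,55,61.2,61.2,61.2,61.2]
}}

```text
clock: 9.85
tool_pos: [0.4799, -0.2096, 0.2185]
orientation: [-179.6, -0.2, 109.7]
force: [0.5, -0.2, -0.7]
opening: 0.0877
```

```bash
python3 -c "
from h import *
mv(.481,-.209,.182,109.8)"
```

```text
linear [0.01 0.15 3.65] twist -0.1 | at [ 0.4799 -0.2096  0.2185] [-1.7956e+02 -1.6000e-01  1.0973e+02] q1,q6 [ -2.1 -68.2] q6 new~ -68.2
```

>>> {"op": "carry_out", "data": {
  "linear": [
    [0,0.1,1],
    [0,0.1,2],
    [0,0.1,3],
    [0,0.1,3.6],
    [0,0.1,3.6]
  ],
  "twist": [0,0,0,0,0]
}}

```text
clock: 10.27
tool_pos: [0.4802, -0.2093, 0.1817]
orientation: [-179.5, -0.2, 109.7]
force: [0.4, 0.2, 0.4]
opening: 0.0873
```

>>> {"op": "carry_out", "data": {
  "linear": [
    [0,0,0],
    [0,0,0],
    [0,0,0],
    [0,0,0],
    [0,0,0],
    [0,0,0],
    [0,0,0],
    [0,0,0],
    [0,0,0],
    [0,0,0],
    [0,0,0],
    [0,0,0]
  ],
  "twist": [0,0,0,0,0,0,0,0,0,0,0,0],
  "fingers": -1
}}

```text
clock: 11.27
tool_pos: [0.4803, -0.2093, 0.1819]
orientation: [-179.5, -0.2, 109.7]
force: [-0.7, 0.3, 4.8]
opening: 0.0449
```

>>> {"op": "carry_out", "data": {
  "linear": [
    [0,0,-1],
    [0,0,-3],
    [0,0,-6],
    [0,0,-9],
    [0,0,-12],
    [0,0,-15],
    [0,0,-18],
    [0,0,-19],
    [0,0,-19]
  ],
  "twist": [0,0,0,0,0,0,0,0,0]
}}

```text
clock: 12.02
tool_pos: [0.4824, -0.2094, 0.3749]
orientation: [-179.8, -0.1, 109.7]
force: [0.8, 0.2, -3.6]
opening: 0.045
```

```bash
python3 -c "
from h import *
shot('w5')
mv(.672+.09*np.sin(np.radians(174)),.096-.09*np.cos(np.radians(174)),.38,174);mv(.672,.096,.38,174)"
```

```text
linear [30.43 32.09 -0.87] twist -64.3 | at [ 0.4818 -0.2092  0.3725] [-179.62   -0.18  109.71] q1,q6 [ -2.1 -68.2] q6 new~ -37.0
linear [22.32 28.19 -0.87] twist -64.3 | at [ 0.4818 -0.2092  0.3725] [-179.62   -0.18  109.71] q1,q6 [ -2.1 -68.2] q6 new~ -30.6
```

View pics/w5.png

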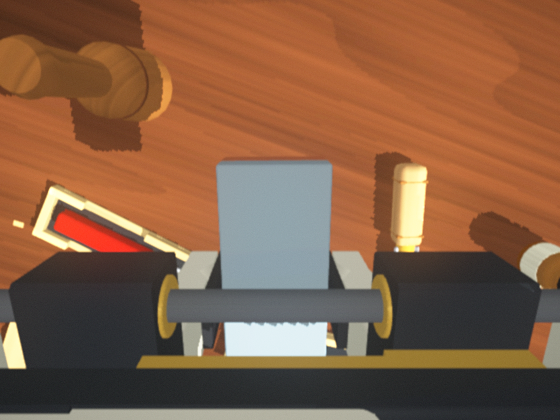

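>>> {"op": "carry_out", "data": {
  "linear": [
    [1,1,-0.2],
    [3,3,-0.4],
    [5.5,5.8,-0.6],
    [8.2,8.6,-0.9],
    [10.9,11.5,-0.9],
    [13.6,14.4,-0.9],
    [16.3,17.2,-0.9],
    [19,20,-0.9],
    [21.7,22.8,-0.9],
    [24.4,25.7,-0.9],
    [27,28.4,-0.9],
    [29,30.5,-0.9]
  ],
  "twist": [-2,-6,-12,-18,-24,-30,-36,-42,-48,-54,-60,-64.3]
}}

```text
clock: 13.07
tool_pos: [0.6715, 0.1694, 0.3764]
orientation: [-179.9, -0.7, 174.4]
force: [1.0, -1.3, -2.3]
opening: 0.045
```

```bash
python3 -c "
from h import *
c=wcam('w5');f,cx,cy,_=c
T=ctrl.camera_params('wrist')['T_tool_cam']
d=T[:3,:3]@np.array([(274.5-cx)/f,(161-cy)/f,1]);s=(.157-T[2,3])/d[2];print(T[:3,3]+d*s)
mv(.681,.1855,.38,174)"
```

```text
[-0.00033162 -0.05498641  0.157     ]
linear [-0.78  1.69 -0.37] twist 0.4 | at [0.6715 0.1694 0.3764] [-179.89   -0.68  174.37] q1,q6 [ 30.1 -35.7] q6 new~ -37.0
```

>>> {"op": "carry_out", "data": {
  "linear": [
    [-0.8,1.7,-0.4],
    [-0.8,1.7,-0.4],
    [-0.8,1.7,-0.4]
  ],
  "twist": [0.4,0.4,0.4]
}}

```text
clock: 13.32
tool_pos: [0.681, 0.1868, 0.376]
orientation: [-179.7, -1.0, 174.0]
force: [-0.1, -0.5, -2.9]
opening: 0.0448
```

```bash
python3 -c "
from h import *
shot('w6')"
```

```text
(no output)
```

View pics/w6.png

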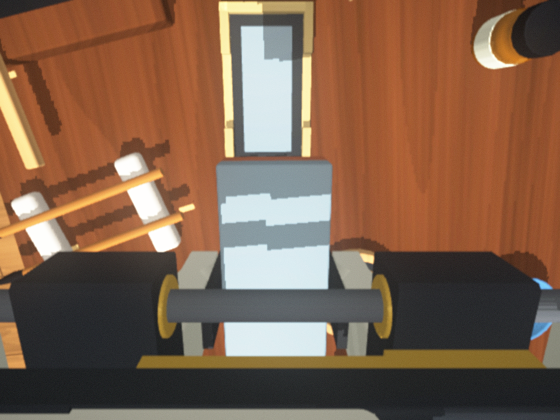

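```bash
python3 -c "
from h import *
np.set_printoptions(precision=4,suppress=True)
im=cv2.imread('pics/w6.png'); crop(im,200,0,340,170,3.5,'w6c.png')
"
```

```text
(no output)
```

View pics/w6c.png

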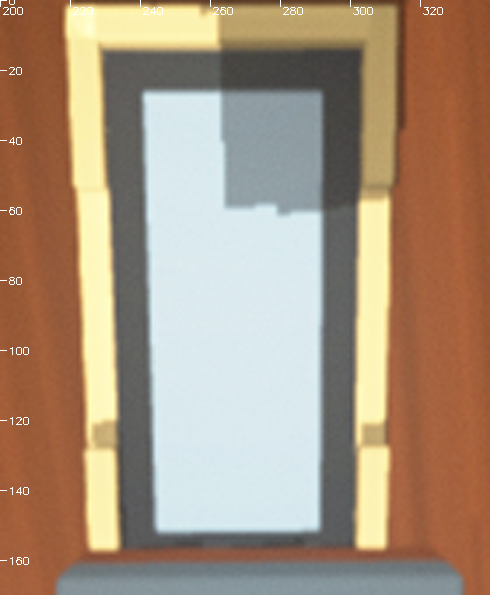

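```bash
python3 -c "
from h import *
np.set_printoptions(precision=4,suppress=True)
c=wcam('w6');P=back(c,[(240.9,26),(292,26),(291.4,151.5),(244.3,151.7)],.0045)[:,:2]
l=P[3]+P[2]-P[0]-P[1];yaw=np.degrees(np.arctan2(l[1],l[0]));u=l/np.linalg.norm(l)
print(P.mean(0),np.linalg.norm(l)/2,np.linalg.norm(P[0]-P[1]),yaw)
e=back(c,[(219,2),(313,2)],.012)[:,:2];print(np.linalg.norm(e[0]-e[1]),e.mean(0)+.073*u)
n=back(c,[(226.8,125),(310.5,125),(220.8,53.5),(312.5,53.5)],.012)[:,:2];print(n.mean(0),np.linalg.norm(n[1]-n[0]),np.linalg.norm(n[2]-n[0]))
mv(.673,.0965,.186,yaw+90)
"
```

```text
[0.6723 0.0973] 0.11065299099993427 0.0452955831769502 84.34742982374142
0.08023096979624011 [0.6724 0.0979]
[0.6716 0.0964] 0.0779041560032064 0.061558554807180754
linear [-0.48 -8.87 19.12] twist -0.4 | at [0.6807 0.1858 0.3768] [-179.74   -0.94  173.97] q1,q6 [ 30.9 -36.8] q6 new~ -30.2
```

>>> {"op": "carry_out", "data": {
  "linear": [
    [-0.2,-2,0.5],
    [-0.4,-5,2],
    [-0.6,-7.5,5],
    [-0.7,-8.8,8.5],
    [-0.7,-8.8,12],
    [-0.7,-8.8,14],
    [-0.7,-8.8,15.5],
    [-0.7,-8.8,16.2],
    [-0.7,-8.8,16.2]
  ],
  "twist": [-0.4,-0.4,-0.4,-0.4,-0.4,-0.4,-0.4,-0.4,-0.4]
}}

```text
clock: 14.12
tool_pos: [0.6745, 0.0958, 0.2128]
orientation: [-179.6, -1.2, 174.3]
force: [-0.7, 0.1, -2.5]
opening: 0.0448
```

```bash
python3 -c "
from h import *
mv(.675,.0972,.186,174.3)"
```

```text
linear [-0.09  0.16  2.67] twist -0.0 | at [0.6745 0.0958 0.2128] [-179.64   -1.17  174.28] q1,q6 [ 24.4 -29.8] q6 new~ -30.2
```

>>> {"op": "carry_out", "data": {
  "linear": [
    [-0.1,0.1,0.8],
    [-0.1,0.1,1.5],
    [-0.1,0.1,2.0],
    [-0.1,0.1,2.4],
    [-0.1,0.1,2.6],
    [-0.1,0.1,2.7],
    [-0.1,0.1,2.7]
  ],
  "twist": [0,0,0,0,0,0,0]
}}

```text
clock: 14.7
tool_pos: [0.6751, 0.0967, 0.1863]
orientation: [-179.6, -1.1, 174.3]
force: [0.1, 0.4, -0.9]
opening: 0.045
```

>>> {"op": "carry_out", "data": {
  "linear": [
    [0,0,0],
    [0,0,0],
    [0,0,0],
    [0,0,0],
    [0,0,0],
    [0,0,0]
  ],
  "twist": [0,0,0,0,0,0],
  "fingers": 0.6
}}

```text
clock: 15.2
tool_pos: [0.6752, 0.0967, 0.1864]
orientation: [-179.6, -1.1, 174.3]
force: [-0.1, 0.2, -0.1]
opening: 0.0696
```

>>> {"op": "carry_out", "data": {
  "linear": [
    [0,0,-0.5],
    [0,0,-2],
    [0,0,-5],
    [0,3,-9],
    [0,6,-13],
    [0,9,-17],
    [0,9,-18.5],
    [0,9,-18.5]
  ],
  "twist": [0,0,0,0,0,0,0,0],
  "fingers": 1
}}

```text
clock: 15.87
tool_pos: [0.6895, 0.1902, 0.38]
orientation: [-180.0, -0.5, 174.5]
force: [1.9, -0.5, 1.2]
opening: 0.0878
```

```bash
python3 -c "
from h import *
shot('w7')"
```

View pics/w7.png

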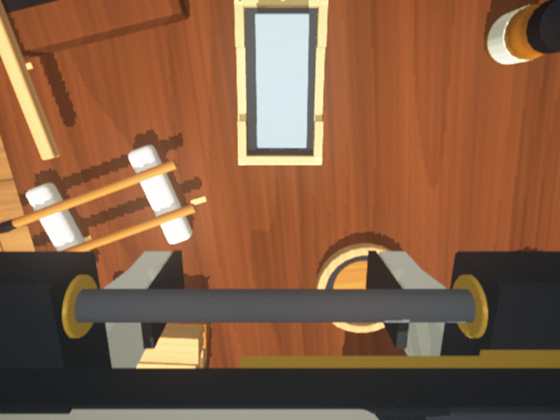

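```bash
python3 -c "
from h import *
mv(.503,-.06,.36,111.5)
crop(ctrl.snapshot('scene'),220,120,400,260,4.4,'s4.png')"
```

```text
linear [ 16.05 -26.58   1.87] twist 62.9 | at [0.6887 0.189  0.3763] [-179.89   -0.69  174.45] q1,q6 [ 30.8 -36.3] q6 new~ -84.0
```

View pics/s4.png

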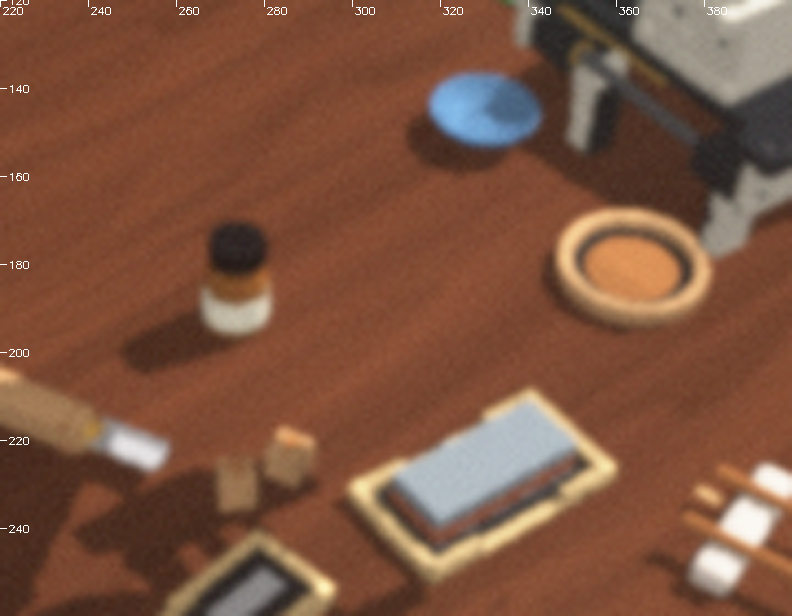

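Stone is down in its tray (crop centre ~ (485,460)), dish and bottle undisturbed. On to the gouge.

>>> {"op": "carry_out", "data": {
  "linear": [
    [1,-1.5,0],
    [2.5,-4,0.2],
    [4.2,-7,0.5],
    [6,-10,0.7],
    [8,-13,1],
    [10,-16,1.2],
    [11.5,-19,1.5],
    [13,-22,1.7],
    [15,-25,1.9],
    [16,-26.6,1.9],
    [16,-26.6,1.9],
    [16,-26.6,1.9]
  ],
  "twist": [5,11,17,23,29,35,41,47,53,59,62.9,62.9]
}}

```text
clock: 16.97
tool_pos: [0.5009, -0.0627, 0.3573]
orientation: [-179.0, -0.3, 111.2]
force: [-0.0, 1.1, -0.5]
opening: 0.0873
```

```bash
python3 -c "
from h import *
shot('w8')"
```

```text
(no output)
```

View pics/w8.png

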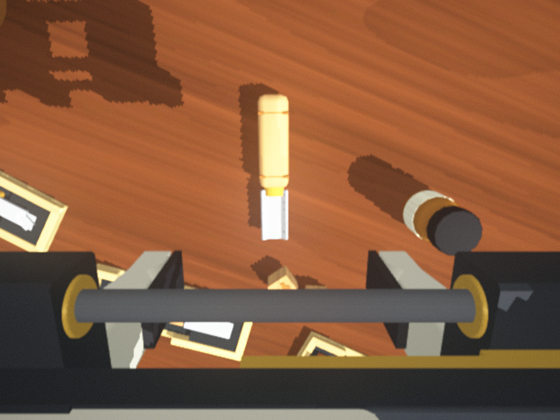

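```bash
python3 -c "
from h import *
np.set_printoptions(precision=4,suppress=True)
c=wcam('w8'); P=back(c,[(273,95.5),(274.3,188),(275,240)],.018)[:,:2]
d=P[2]-P[0];L=np.linalg.norm(d);y=np.degrees(np.arctan2(d[1],d[0]));print(P,L,y);m=P[0]+d/L*.04;print('grip',m)
print('cap',back(c,(456,231),.072))
mv(m[0],m[1],.183,y+90)"
```

```text
[[ 0.4178 -0.0951]
 [ 0.4921 -0.0653]
 [ 0.5384 -0.0466]] 0.12996373050590895 21.908917103896222
grip [ 0.4549 -0.0802]
cap [[0.4627 0.0752 0.072 ]]
linear [-0.06 -4.71 17.52] twist -0.4 | at [ 0.5016 -0.062   0.3574] [-179.02   -0.25  111.46] q1,q6 [ 15.2 -83.6] q6 new~ -82.7
```

>>> {"op": "carry_out", "data": {
  "linear": [
    [0,-1,2],
    [0,-2.5,5],
    [0,-4,8],
    [0,-4.6,11.5],
    [0,-4.6,14],
    [0,-4.6,15.5],
    [0,-4.6,16.8],
    [0,-4.6,17.5],
    [0,-4.6,17.5],
    [0,-4.6,17.5]
  ],
  "twist": [-0.4,-0.4,-0.4,-0.4,-0.4,-0.4,-0.4,-0.4,-0.4,-0.4]
}}

```text
clock: 17.85
tool_pos: [0.456, -0.079, 0.183]
orientation: [-179.0, -0.3, 112.0]
force: [-0.2, -1.2, 0.2]
opening: 0.0878
```

>>> {"op": "carry_out", "data": {
  "linear": [
    [0,0,0],
    [0,0,0],
    [0,0,0],
    [0,0,0],
    [0,0,0],
    [0,0,0],
    [0,0,0],
    [0,0,0],
    [0,0,0],
    [0,0,0],
    [0,0,0],
    [0,0,0]
  ],
  "twist": [0,0,0,0,0,0,0,0,0,0,0,0],
  "fingers": -1
}}

```text
clock: 18.85
tool_pos: [0.456, -0.079, 0.183]
orientation: [-179.0, -0.3, 112.0]
force: [-0.1, 0.4, -0.5]
opening: 0.0258
```

>>> {"op": "carry_out", "data": {
  "linear": [
    [0,0,0],
    [0,0,0],
    [0,0,-1],
    [0,0,-3],
    [0,0,-6],
    [0,0,-9],
    [0,0,-12],
    [0,0,-15],
    [0,0,-18],
    [0,0,-19],
    [0,0,-19]
  ],
  "twist": [0,0,0,0,0,0,0,0,0,0,0]
}}

```text
clock: 19.77
tool_pos: [0.4601, -0.0785, 0.3758]
orientation: [-179.3, -0.2, 112.0]
force: [1.3, 0.4, -1.1]
opening: 0.0258
```

```bash
cat >> h.py <<'E'
def mg(gx,gy,tz,yaw):
    "grasp point xy + TCP z (tilt compensated)"
    o=ctrl.get_obs(); M=R.from_euler('xyz',o['orientation'],degrees=True).as_matrix()
    s=M[:,2]*.16; print('comp',np.round(s[:2]*1000,1)); mv(gx-s[0],gy-s[1],tz,yaw)
E
python3 -c "
from h import *
shot('w9')
a=np.radians(185.1);mv(.654+.09*np.sin(a),-.118-.09*np.cos(a),.38,185.1)"
```

```text
linear [-2.32 19.16 -0.94] twist -73.1 | at [ 0.4595 -0.0785  0.3737] [-179.1    -0.26  111.95] q1,q6 [ 14.5 -82.5] q6 new~ -9.7
```

View pics/w9.png

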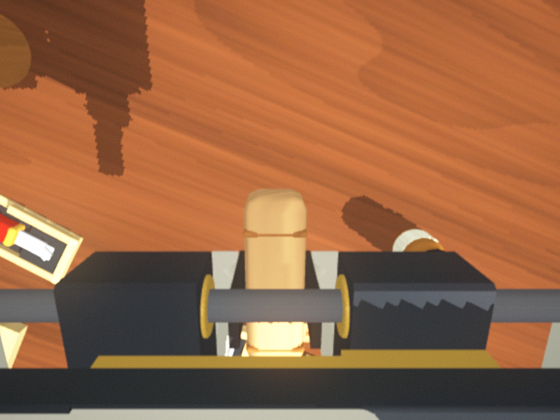

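Gouge held (opening 26 mm), butt at (275,189). Go to a view of its tray.

>>> {"op": "carry_out", "data": {
  "linear": [
    [0,1,-0.3],
    [-0.4,3,-0.6],
    [-0.8,6,-0.9],
    [-1.2,9,-0.9],
    [-1.6,12,-0.9],
    [-2,15,-0.9],
    [-2.3,17.5,-0.9],
    [-2.3,19,-0.9],
    [-2.3,19.1,-0.9],
    [-2.3,19.1,-0.9],
    [-2.3,19.1,-0.9],
    [-2.3,19.1,-0.9]
  ],
  "twist": [-4,-10,-17,-24,-31,-38,-45,-52,-59,-66,-73,-73]
}}

```text
clock: 20.82
tool_pos: [0.6452, -0.0283, 0.3766]
orientation: [-180.0, -1.2, -174.7]
force: [-0.3, 0.6, -0.8]
opening: 0.0256
```

```bash
python3 -c "
from h import *
c=wcam('w9');f,cx,cy,_=c
T=ctrl.camera_params('wrist')['T_tool_cam']
d=T[:3,:3]@np.array([(275-cx)/f,(190-cy)/f,1]);s=(.164-T[2,3])/d[2];print(T[:3,3]+d*s)
shot('w10');im=cv2.imread('pics/w10.png'); crop(im,180,0,380,200,3,'w10c.png')"
```

```text
[-5.15863782e-05 -4.20893508e-02  1.64000000e-01]
```

View pics/w10.png

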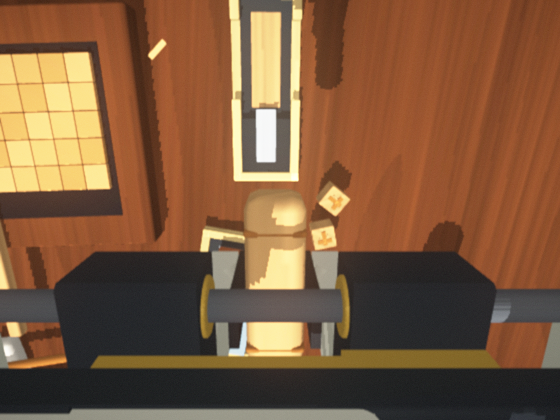

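View pics/w10c.png

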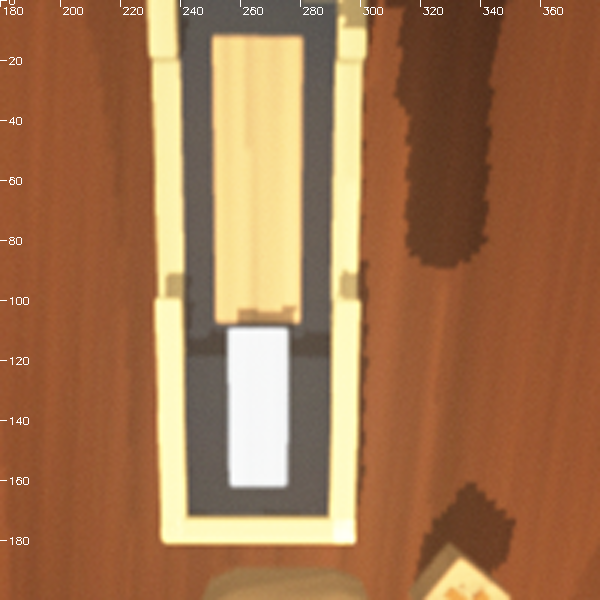

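```bash
python3 -c "
from h import *
np.set_printoptions(precision=4,suppress=True)
c=wcam('w10');P=back(c,[(265.7,12),(266,107.7)],.0045)[:,:2]; t=back(c,(266.2,162),.0125)[0,:2]
d=t-P[0];u=d/np.linalg.norm(d);y=np.degrees(np.arctan2(d[1],d[0]))
e=back(c,[(234,180.5),(298.5,180.5)],.014)[:,:2]
print(np.linalg.norm(d),np.linalg.norm(P[1]-P[0]),np.linalg.norm(e[0]-e[1]),y)
o=(P[0]+t)/2;print(o,e.mean(0)-.083*u)
# gouge centre at tool y = -.042+.065=.023
for w in (o,):
  g=w-.023*u; mg(g[0],g[1],.188,y+90)
"
```

```text
0.1307689187002514 0.08082216845517952 0.06230838453770921 95.07870839624555
[ 0.6538 -0.1171] [ 0.6538 -0.117 ]
comp [-3.2 -0.3]
linear [ -0.82 -11.21  18.9 ] twist -0.2 | at [ 0.6451 -0.0283  0.3771] [-179.98   -1.14 -175.17] q1,q6 [14.7 -9.8] q6 new~ 0.5
```

>>> {"op": "carry_out", "data": {
  "linear": [
    [-0.2,-2,0.3],
    [-0.5,-5,1.5],
    [-0.8,-8,4],
    [-0.8,-10.5,7.5],
    [-0.8,-11.2,11],
    [-0.8,-11.2,13.5],
    [-0.8,-11.2,15],
    [-0.8,-11.2,16],
    [-0.8,-11.2,16]
  ],
  "twist": [-0.2,-0.2,-0.2,-0.2,-0.2,-0.2,-0.2,-0.2,-0.2]
}}

```text
clock: 21.62
tool_pos: [0.6582, -0.1397, 0.2137]
orientation: [180.0, -1.4, -175.2]
force: [-1.0, 0.7, -1.6]
opening: 0.026
```

```bash
python3 -c "
from h import *
u=np.array([np.cos(np.radians(95.1)),np.sin(np.radians(95.1))]);g=np.array([.6538,-.1171])-.023*u
mg(g[0],g[1],.1875,-174.9)"
```

```text
comp [-4.  -0.3]
linear [-0.23 -0.02  2.62] twist -0.3 | at [ 0.6582 -0.1397  0.2137] [ 179.99   -1.43 -175.18] q1,q6 [4.6 0.2] q6 new~ 0.5
```

>>> {"op": "carry_out", "data": {
  "linear": [
    [-0.1,0,0.8],
    [-0.2,0,1.4],
    [-0.2,0,1.9],
    [-0.2,0,2.3],
    [-0.2,0,2.5],
    [-0.2,0,2.6],
    [-0.2,0,2.6]
  ],
  "twist": [-0.2,-0.2,-0.2,-0.2,-0.2,-0.2,-0.2]
}}

```text
clock: 22.2
tool_pos: [0.6596, -0.1394, 0.188]
orientation: [180.0, -1.4, -175.0]
force: [-0.2, 0.4, -0.9]
opening: 0.0251
```

>>> {"op": "carry_out", "data": {
  "linear": [
    [0,0,0],
    [0,0,0],
    [0,0,0],
    [0,0,0],
    [0,0,0],
    [0,0,0]
  ],
  "twist": [0,0,0,0,0,0],
  "fingers": 0.2
}}

```text
clock: 22.7
tool_pos: [0.6596, -0.1395, 0.1881]
orientation: [180.0, -1.4, -175.0]
force: [-0.6, 1.2, 0.3]
opening: 0.052
```

>>> {"op": "carry_out", "data": {
  "linear": [
    [0,0,-0.5],
    [0,0,-2],
    [0,0,-5],
    [0,3,-9],
    [0,6,-13],
    [0,9,-17],
    [0,9,-18.5],
    [0,9,-18.5]
  ],
  "twist": [0,0,0,0,0,0,0,0],
  "fingers": 1
}}

```text
clock: 23.37
tool_pos: [0.6578, -0.047, 0.3823]
orientation: [-180.0, -0.7, -174.8]
force: [1.4, -0.4, 1.4]
opening: 0.0873
```

```bash
python3 -c "
from h import *
shot('w11')"
```

```text
(no output)
```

View pics/w11.png

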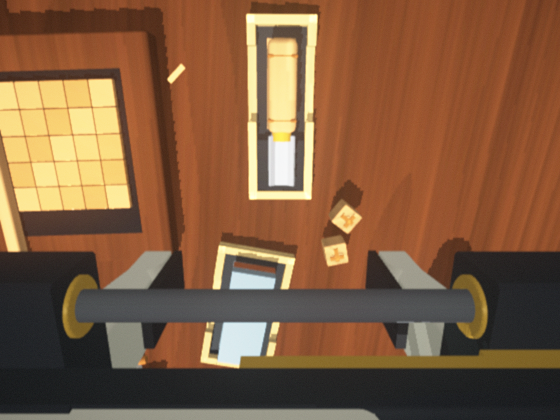

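```bash
python3 -c "
from h import *
np.set_printoptions(precision=4,suppress=True)
c=wcam('w11');k=back(c,[(283,38)],.02)[:,:2];k2=back(c,[(281,187)],.02)[:,:2];print('gouge',(k+k2)/2,'vs .6538 -.1171')
mv(.43,-.29,.42,-175)"
```

```text
gouge [[ 0.6528 -0.1138]] vs .6538 -.1171
linear [ 24.87 -22.07  -3.74] twist 0.2 | at [ 0.6571 -0.0478  0.3788] [ 179.98   -0.89 -174.82] q1,q6 [12.7 -7.5] q6 new~ 17.3
```

>>> {"op": "carry_out", "data": {
  "linear": [
    [2,-2,-1],
    [5,-4.4,-2],
    [8,-7,-3],
    [11,-9.8,-3.7],
    [14,-12.4,-3.7],
    [17,-15,-3.7],
    [20,-17.8,-3.7],
    [22.5,-20,-3.7],
    [24.5,-21.8,-3.7],
    [24.9,-22,-3.7],
    [24.9,-22,-3.7],
    [24.9,-22,-3.7]
  ],
  "twist": [0,0,0,0,0,0,0,0,0,0,0,0]
}}

```text
clock: 24.42
tool_pos: [0.4294, -0.2896, 0.4195]
orientation: [180.0, -0.9, -174.9]
force: [0.6, 0.8, 0.3]
opening: 0.0877
```

```bash
python3 -c "
from h import *
shot('w12')"
```

```text
(no output)
```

View pics/w12.png

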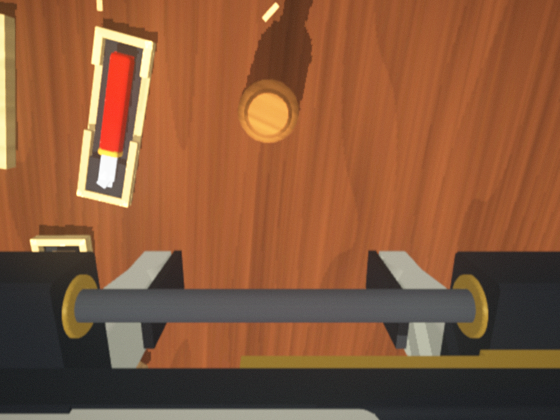

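```bash
python3 -c "
from h import *
np.set_printoptions(precision=4,suppress=True)
c=wcam('w12');print(back(c,(267,114),.17),back(c,(268.5,110.5),.04))
mg(.437,-.360,.292,-175)"
```

```text
[[ 0.4366 -0.3596  0.17  ]] [[ 0.4358 -0.3602  0.04  ]]
comp [-2.5 -0.2]
linear [-0.52 -7.13 12.73] twist 0.2 | at [ 0.4299 -0.2892  0.4194] [ 179.98   -0.9  -174.83] q1,q6 [-12.1  17.2] q6 new~ 24.6
```

>>> {"op": "carry_out", "data": {
  "linear": [
    [-0.2,-2,0],
    [-0.4,-5,0],
    [-0.5,-7.1,0],
    [-0.5,-7.1,1],
    [-0.5,-7.1,3],
    [-0.5,-7.1,6],
    [-0.5,-7.1,9],
    [-0.5,-7.1,11],
    [-0.5,-7.1,12.2],
    [-0.5,-7.1,12.7],
    [-0.5,-7.1,12.7]
  ],
  "twist": [0,0,0,0,0,0,0,0,0,0,0]
}}

```text
clock: 25.38
tool_pos: [0.4397, -0.3587, 0.2908]
orientation: [179.9, -1.0, -174.8]
force: [1.1, 0.3, 0.0]
opening: 0.0876
```

>>> {"op": "carry_out", "data": {
  "linear": [
    [0,0,0],
    [0,0,0],
    [0,0,0],
    [0,0,0],
    [0,0,0],
    [0,0,0],
    [0,0,0],
    [0,0,0],
    [0,0,0],
    [0,0,0],
    [0,0,0],
    [0,0,0]
  ],
  "twist": [0,0,0,0,0,0,0,0,0,0,0,0],
  "fingers": -1
}}

```text
clock: 26.38
tool_pos: [0.4396, -0.3587, 0.2909]
orientation: [179.9, -1.1, -174.8]
force: [-1.8, -0.7, 1.5]
opening: 0.0276
```

>>> {"op": "carry_out", "data": {
  "linear": [
    [0,0,0],
    [0,0,0],
    [0,0,0],
    [0,0,-0.5],
    [0,0,-1.5],
    [0,0,-3],
    [0,0,-4]
  ],
  "twist": [0,0,0,0,0,0,0]
}}

```text
clock: 26.97
tool_pos: [0.4406, -0.3588, 0.3324]
orientation: [179.9, -1.0, -174.8]
force: [1.2, -0.4, -3.0]
opening: 0.0276
```

```bash
python3 -c "
from h import *
mv(.595,.41,.42,-175)"
```

```text
linear [-22.25  75.16  -9.06] twist 0.2 | at [ 0.4406 -0.3588  0.3324] [ 179.92   -1.02 -174.75] q1,q6 [-19.3  24.3] q6 new~ -45.0
```

>>> {"op": "carry_out", "data": {
  "linear": [
    [0,0,-2],
    [0,0.5,-4.5],
    [-0.4,1.5,-7],
    [-1,3.5,-9],
    [-1.7,5.8,-9],
    [-2.5,8.5,-9],
    [-3.4,11.5,-9],
    [-4.3,14.5,-9],
    [-5.2,17.5,-9],
    [-6.1,20.5,-9],
    [-7,23.5,-9],
    [-7.8,26.5,-9]
  ],
  "twist": [0,0,0,0,0,0,0,0,0,0,0,0]
}}

```text
clock: 27.97
tool_pos: [0.4955, -0.0862, 0.4221]
orientation: [179.9, -1.0, -174.8]
force: [1.8, 0.3, -3.6]
opening: 0.0276
```

```bash
python3 -c "
from h import *
mv(.595,.41,.42,-175)"
```

```text
linear [-1.444e+01  4.850e+01  4.000e-02] twist 0.2 | at [ 0.4955 -0.0862  0.4221] [ 179.91   -0.96 -174.75] q1,q6 [12.5 -7.1] q6 new~ -45.0
```

>>> {"op": "carry_out", "data": {
  "linear": [
    [-0.8,2.8,0],
    [-1.8,6,0],
    [-2.8,9.5,0],
    [-3.9,13,0],
    [-5,16.8,0],
    [-6.1,20.5,0],
    [-7.2,24.2,0],
    [-8.3,28,0],
    [-9.4,31.5,0],
    [-10.4,35,0],
    [-11.3,38,0],
    [-12,40.5,0]
  ],
  "twist": [0,0,0,0,0,0,0,0,0,0,0,0]
}}

```text
clock: 28.97
tool_pos: [0.578, 0.3306, 0.4208]
orientation: [179.9, -1.0, -174.7]
force: [0.7, 0.0, -3.5]
opening: 0.0278
```

>>> {"op": "carry_out", "data": {
  "linear": [
    [-0.7,2.3,0],
    [-1.3,4.3,0],
    [-1.9,6.3,0],
    [-2.2,7.4,0],
    [-2.2,7.4,0],
    [-2.2,7.4,0]
  ],
  "twist": [0,0,0,0,0,0]
}}

```text
clock: 29.47
tool_pos: [0.5928, 0.4067, 0.4203]
orientation: [179.9, -1.0, -174.7]
force: [-0.9, -0.1, -2.8]
opening: 0.0278
```

```bash
python3 -c "
from h import *
shot('w13'); im=cv2.imread('pics/w13.png');crop(im,180,0,380,200,3,'w13c.png'); crop(ctrl.snapshot('scene'),280,20,480,220,3,'s13.png')"
```

```text
(no output)
```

View pics/w13.png

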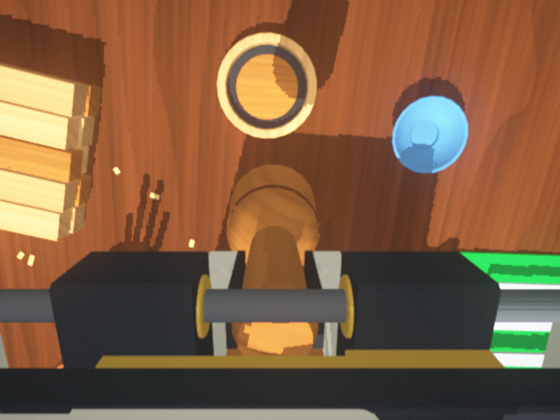

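View pics/s13.png

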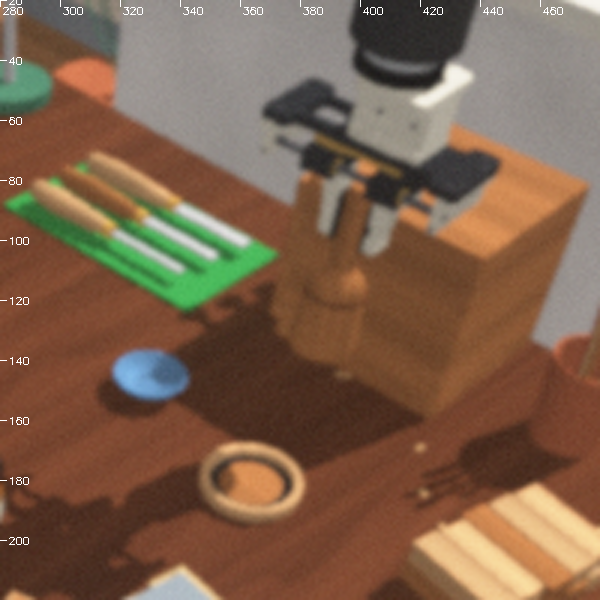

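```bash
python3 -c "
from h import *
np.set_printoptions(precision=4,suppress=True)
c=wcam('w13');print(back(c,(267,86.3),.014),back(c,(267,87),.0045))
E=back(c,[(217,86),(317,86),(267,33),(267,139)],.014);print(np.linalg.norm(E[0]-E[1]),np.linalg.norm(E[2]-E[3]),(E[2]+E[3])/2)
g=back(c,(267,86.5),.01)[0]; mg(g[0],g[1],.2945,-174.7)"
```

```text
[[0.6022 0.3134 0.014 ]] [[0.6022 0.3136 0.0045]]
0.10139467018270548 0.1019360760885663 [0.602  0.3151 0.014 ]
comp [-2.8 -0. ]
linear [-0.56 -9.31 12.62] twist -0.0 | at [0.5929 0.4055 0.4209] [ 179.91   -0.98 -174.71] q1,q6 [ 49.6 -44.1] q6 new~ -38.5
```

>>> {"op": "carry_out", "data": {
  "linear": [
    [-0.1,-1,0],
    [-0.2,-3,0],
    [-0.4,-5.5,0.5],
    [-0.5,-8,2],
    [-0.6,-9.2,4],
    [-0.6,-9.2,6.5],
    [-0.6,-9.2,8.5],
    [-0.6,-9.2,10],
    [-0.6,-9.2,10.7],
    [-0.6,-9.2,10.7]
  ],
  "twist": [0,0,0,0,0,0,0,0,0,0]
}}

```text
clock: 30.4
tool_pos: [0.6052, 0.3125, 0.3123]
orientation: [-180.0, -1.1, -174.8]
force: [0.0, -1.1, -3.6]
opening: 0.0277
```

```bash
python3 -c "
from h import *
mg(.602,.315,.2948,-174.7);crop(ctrl.snapshot('scene'),280,60,480,230,3.5,'s14.png');crop(ctrl.snapshot('top'),100,150,230,250,5,'t14.png')"
```

```text
comp [-3.1 -0.3]
linear [-0.05  0.28  1.75] twist -0.1 | at [0.6052 0.3125 0.3123] [-179.99   -1.12 -174.79] q1,q6 [ 43.5 -37.9] q6 new~ -38.6
```

View pics/s14.png

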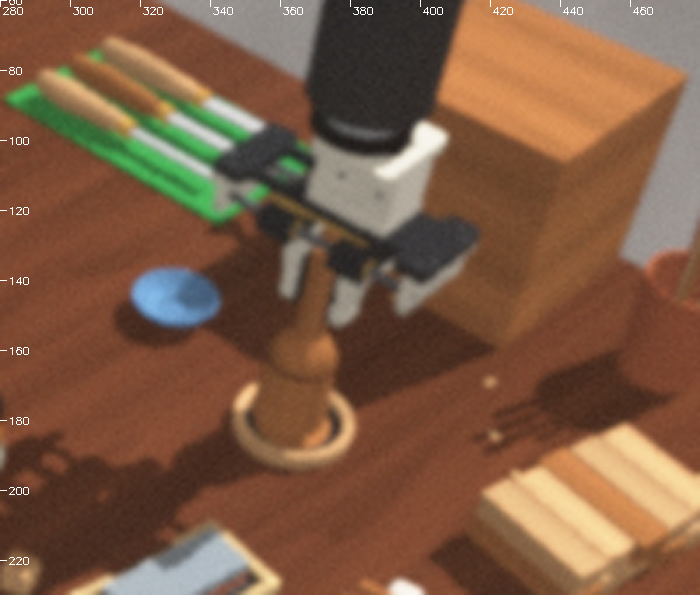

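>>> {"op": "carry_out", "data": {
  "linear": [
    [0,0.2,0.4],
    [0,0.2,0.8],
    [0,0.2,1.2],
    [0,0.2,1.5],
    [0,0.2,1.7],
    [0,0.2,1.75],
    [0,0.2,1.75]
  ],
  "twist": [0,0,0,0,0,0,0]
}}

```text
clock: 31.08
tool_pos: [0.6054, 0.3157, 0.297]
orientation: [179.9, -0.9, -174.7]
force: [0.0, 0.5, -2.7]
opening: 0.0277
```

```bash
python3 -c "
from h import *
mg(.602,.315,.2948,-174.7);print(ctrl.get_obs()['force'],ctrl.get_obs()['moment'])"
```

```text
comp [-2.7 -0. ]
linear [ 0.08 -0.06  0.22] twist -0.0 | at [0.6054 0.3157 0.297 ] [ 179.92   -0.95 -174.73] q1,q6 [ 43.7 -38. ] q6 new~ -38.6
[ 0.03383043  0.54831372 -2.71014982] [ 0.06309581 -0.07738129  0.05462958]
```

>>> {"op": "carry_out", "data": {
  "linear": [
    [0,0,0.1],
    [0,0,0.2],
    [0,0,0.2],
    [0,0,0.2]
  ],
  "twist": [0,0,0,0]
}}

```text
clock: 31.42
tool_pos: [0.6054, 0.3157, 0.295]
orientation: [179.9, -0.9, -174.7]
force: [0.1, 0.3, -2.7]
opening: 0.0277
```

>>> {"op": "carry_out", "data": {
  "linear": [
    [0,0,0.05],
    [0,0,0.1],
    [0,0,0.1],
    [0,0,0.1]
  ],
  "twist": [0,0,0,0]
}}

```text
clock: 31.75
tool_pos: [0.6055, 0.3158, 0.2948]
orientation: [179.9, -0.9, -174.7]
force: [-1.4, -0.5, 3.4]
opening: 0.028
```

Contact now (force reversed to +3.4 N). Release and look.

>>> {"op": "carry_out", "data": {
  "linear": [
    [0,0,0],
    [0,0,0],
    [0,0,0],
    [0,0,0],
    [0,0,0],
    [0,0,0],
    [0,0,0],
    [0,0,0],
    [0,0,0],
    [0,0,0]
  ],
  "twist": [0,0,0,0,0,0,0,0,0,0],
  "fingers": 0.9
}}

```text
clock: 32.58
tool_pos: [0.6055, 0.3158, 0.2948]
orientation: [179.9, -0.9, -174.7]
force: [-0.3, 0.9, 0.3]
opening: 0.082
```

>>> {"op": "carry_out", "data": {
  "linear": [
    [0,0,-1],
    [0,0,-3],
    [0,0,-6],
    [0,0,-9],
    [0,1,-11],
    [0,3,-12],
    [0,6,-12],
    [0,8,-12],
    [0,8,-12],
    [0,8,-12]
  ],
  "twist": [0,0,0,0,0,0,0,0,0,0]
}}

```text
clock: 33.42
tool_pos: [0.5995, 0.3966, 0.4141]
orientation: [180.0, -1.0, -174.6]
force: [-0.8, -0.6, 0.1]
opening: 0.0829
```

```bash
python3 -c "
from h import *
shot('w15');cv2.imwrite('pics/s15.png',cv2.resize(ctrl.snapshot('scene'),(800,600)));cv2.imwrite('pics/t15.png',cv2.resize(ctrl.snapshot('top'),(800,600)))"
```

```text
(no output)
```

View pics/w15.png

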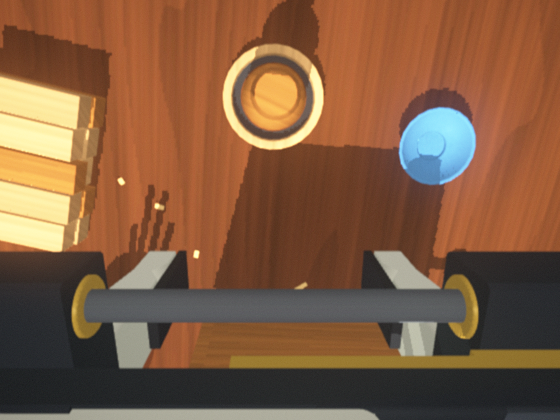

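View pics/s15.png

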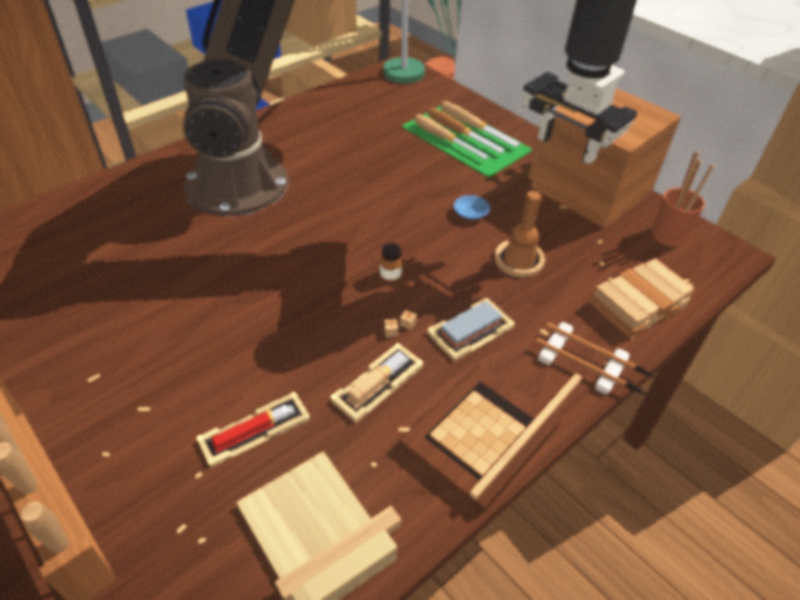

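View pics/t15.png

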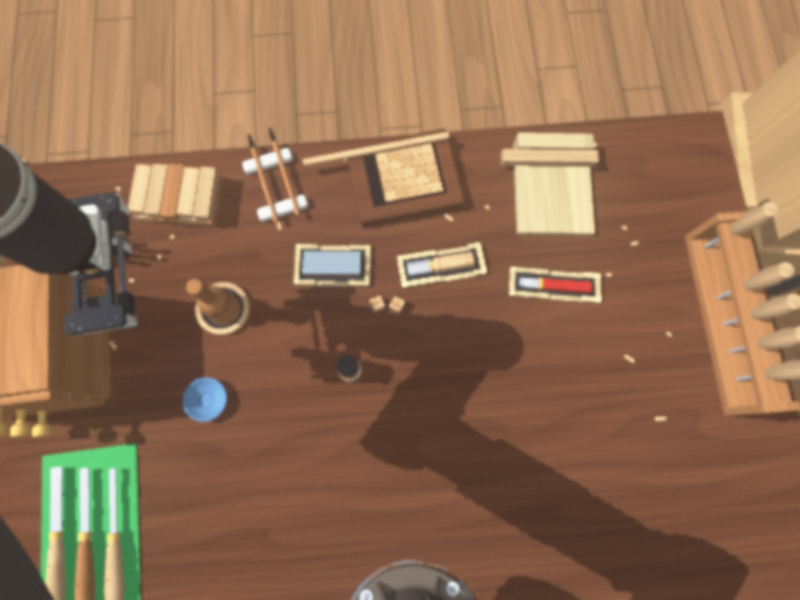

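```bash
python3 -c "
from h import *
np.set_printoptions(precision=4,suppress=True)
c=wcam('w15');print('top',back(c,(277,94),.17),'stand',back(c,(273,97),.014))
c=wcam('w7');print('stone',back(c,[(255,13),(310,13),(308,149),(257,149)],.029)[:,:2].mean(0),'vs .6723 .0972')
print(ctrl.get_obs()['qvel'],ctrl.get_obs()['clock'])"
```

```text
top [[0.6019 0.3146 0.17  ]] stand [[0.6024 0.3129 0.014 ]]
stone [0.6709 0.0979] vs .6723 .0972
[-0.4686 -0.3328 -0.0232  0.0564  0.0919 -0.0965] 33.5667
```

All are within 4 mm of their holders, so I'm handing in.

```bash
python3 -c "
from plant import ctrl
print(ctrl.close_job())"
```

```text
the job is handed in; nothing more can be done
None
```

I put the knife, stone and gouge in their own trays with the blades on the blade end, stood the mallet on its head in the round stand, and handed the job in at about 34 s. No verdict came back.

**Horizontal position:** measured in the wrist-camera pictures taken after each release:

| Tool | Distance from its holder's centre |
|---|---|
| Knife | about 3 mm |
| Stone | about 2 mm |
| Gouge | about 3–4 mm |
| Mallet | about 2 mm |

**Seating:** I did not measure final heights. The last scene and top pictures show all three lying tools down in their trays. When I set the mallet down, the wrist force reversed to +3.4 N at floor contact. It stands upright, with its top about 2 mm horizontally from the stand's centre.

**Ink dish and bottle:** both look where they started. I checked that by eye and did not measure it.

**What disagreed:** the fixed cameras differed from each other by 3–8 mm, so I used the wrist camera for placing. The tool also drifted to about 1° of tilt (1.4° at most), which I corrected for from the stone placement on.

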